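# Press and twist the canister lid shut

## Robot

A 7-joint arm with a two-finger parallel gripper is mounted at the origin on a cart in front of the work surface, level with it; the furniture and walls round the work are solid. World frame = base frame: x ahead of the robot, y to its left, z up, the work surface at z = 0. Lengths are in m, angles in rad, forces in N, time in s.
With the tool pointing down it reaches from about 0.425 to 0.875 m from the base axis. Payload 4.7 kg.
Tool frame: the origin (TCP) lies on the centre line of the jaws, within the pads' length; the fingertips stand 8 mm ahead of it and the grasp point (between the pads) lies 11 mm behind it; z points along the fingers, y is the direction in which the jaws open and shut (so a half turn about z gives the same grasp; the last joint's range is limited). The gripper opens to 87 mm and grips with 3 to 60 N. Pads are 19 mm wide; open, the fingers measure 117 mm over their backs; the gripper's body (75 mm by 190 mm) begins 51 mm behind the grasp point.
Start: joints at [-1.274, 0.321, -0.07, 1.45, 0.023, 1.371, -0.057], TCP at [0.181, 0.624, 0.196] pointing down, gripper open.
Joint ranges: [-2.86, 2.86], [-0.3, 2.09], [-1.38, 1.24], [0.06, 2.45], [-1.56, 4.7], [0.09, 2.05], [-2.69, 2.69]. Speed limits (rad/s): [2.57, 2.57, 3.14, 3.14, 3.14, 3.14, 3.14].

## Interface

Orientations are given as a rotation vector (axis times angle).
In Python, from bench import status, optics, order gives the robot as it stands.
- The arm moves only by the tool step_arm, never from a script. Its argument "rows" is a list of rows, each a list of 3 entries, a list of its own where there are three numbers: the turn, a rotation vector about the tool's x, y, z in degrees, then the shift along the tool's x, y, z in mm, then the finger opening in mm, from 0 to 87. A call has 1 to 12 rows; each row shifts and turns the pose as measured when the row begins, along the tool's axes as they then stand; what a row does not reach is not made up. A row lasts 1/12 s, in which the tool goes at most 41.7 mm and 7.16 degrees, less where a joint would pass 70% of its speed; a pose out of reach is approached as far as the arm can. A call is refused whole if a number of a shift passes 41.7 or a number of a turn 7.16, either way. A call with a gripper value outside its range is refused whole. The fingers move at their own pace and stop on an object; "grip_force" is the grip in N (left out, the last holds). Time passes only in rows, so rows that do not move let the fingers close. It gives the time, the measured TCP pose, the force and the opening at its end, in the units of the state.
- status.get_state(): the state, without advancing time (a new reading comes with each control period).
- optics.get_image(name): name is "scene" or "top" or "wrist"; returns a dict with "frame" (384x512x3 uint8, red, green, blue), "range_z" (384x512 float32, m along the optical axis (not along the pixel's ray), 0 where there is no reading), "K" (3x3 intrinsics, pixels), "R" (3x3) and "t" (3): a world point X has camera coordinates R X + t. Camera axes: x right, y down, z forward; pixel columns grow to the right and rows downward; lengths in m; the calibration is good to about 2 mm. A picture is of the moment at which its call begins.
- order.close_job(): hands the job in, once; it reports no verdict.
The state is a dict: "time": time; "joint_positions": joint angles; "qd": joint speeds; "joint_torque": joint torques, N m; "position": TCP position; "tool_rot": TCP orientation; "ft_force": force on the tool from outside, world axes, zero at the start; "torque": the same for the moment, N m; "grip_width": opening from 0.0 (shut) to 1.0 (fully open).
Only numpy, scipy, OpenCV 4.12 (cv2) and the standard library are available. Lean on these libraries where they do the work, as an engineer would, in place of code of your own. Each camera call takes 0.05 s, during which the arm holds its last target.

## Task

The twist-lock lid is only resting on the blue canister. Press it down and turn it clockwise (seen from above) until it drops in at the white mark, then keep it pressed and turn it on clockwise as far as it goes, so that its red pointer stands at the red mark, and let go. Leave the things around it where they are.

Things in the scene. Friction and masses are not known exactly. Their poses are not given: they have to be found in the camera images.
- canister: Blue round canister, 130 mm across, rim 80 mm high, steel collar (150 mm across, top 66 mm high) below the rim; fixed by a suction foot. Origin: centre of its underside on the worktop, z up, -x to its white mark. A flange inside the rim has three notches 120 degrees apart, one at the white mark; under it the lid turns only clockwise, to a stop 40 degrees (0.70 rad) from the notch.
- lid: White loose lid, disc 133 mm across, 6 mm thick, 0.2 to 0.3 kg, with two black rails on top and a lugged skirt below. Origin: centre of the disc's underside; z up, -x to its red pointer. At the start the lugs rest on the flange, origin 98 mm above the worktop (18 mm above the rim), pointer 16 to 35 degrees (0.28 to 0.6 rad) counter-clockwise of the white mark.
- lid_trough (a point): Centre of the trough's floor on the lid's axis, 6 mm above the lid's origin. The trough lies between two parallel rails along the lid's x, 92 mm long, 9 mm wide, 15 mm high; it is 38 mm wide and open at both ends (56 mm over the outsides of the rails). Fingertips set apart along the trough can press and turn the lid; or grip the rails from outside.
- lid_pointer (a point): Tip of the red pointer on the lid's edge, 72.5 mm from the lid's axis along its -x, 3 mm above the lid's origin.
- open_mark (a point): White mark on the collar, 74 mm from the canister's axis, 67 mm up. With the pointer within 5 degrees of it the lid sinks about 4 mm by itself onto a sprung disc; a further push of 6 to 10 N takes it 14 mm down until its disc lies on the rim (lid origin 80 mm above the worktop). Let go there, it springs back up.
- lock_mark (a point): Red mark on the collar, 74 mm from the canister's axis, 67 mm up, 40 degrees clockwise (seen from above) of the white mark: the pointer stands here at the stop. The lugs are wholly caught under the flange from about 30 degrees on; let go there, the lid stays, its disc about 2.5 mm above the rim, pushed up by the spring.
- mug_stripe: White mug with a faint grey stripe, the nearer one, 94 mm high; bystander. Origin: centre of its underside.
- candle_jar: Clear glass jar with a pale green candle, 76 mm across and 90 mm high; bystander. Origin: centre of its underside.
- bean_tin: Green tin, the nearer one, 57 mm across and 72 mm high; bystander. Origin: centre of its underside.
- teaspoon: Steel teaspoon, 130 mm long, lying on the worktop; bystander. Origin: centre of its underside.
Mind the look-alikes: they are no part of the job. Of the things shaped like the lid, the white one is meant.

How it is judged:
By the outcome, as a careful person would: the job done as asked, in the order asked, and still so for the second after the job is handed in, with the robot touching nothing.
It also fails if it takes over 42 s, if anything falls off the work surface, if the arm or the gripper's body presses on something with over 40 N, if the wrist force passes 120 N, or if a joint passes its speed limit or range.

## Working session

There is one attempt and no reset: what is moved stays moved. The work goes in short steps, Python scripts to look and compute and a tool call to move; the robot and the scene stay as the last step left them, time stands still between calls to the robot, and variables do not carry over. Pictures are saved under pics/ and viewed, and the job is handed in when it is done.

Besides the shell and the picture viewer there is one more tool, called after "Call:" as name(argument=value, ...) on one line, values as JSON. step_arm: Moves the arm, as the interface text tells. Its arguments: {"type":"object","properties":{"rows":{"type":"array"},"grip_force":{"type":"number"}},"required":["rows"]}

```bash
mkdir -p pics; ls
python3 - <<'E'
from bench import status, optics
import cv2,numpy as np
s=status.get_state(); print(s)
for n in ["scene","top"]:
    d=optics.get_image(n); np.savez(f"pics/{n}0.npz",**d)
    cv2.imwrite(f"pics/{n}0.png",d["frame"][:,:,::-1]); print(n,d["K"],d["R"],d["t"])
E
```

```text
pics
{'time': 0.0, 'joint_positions': array([-1.27390021,  0.32180897, -0.07010246,  1.45165836,  0.02260282,
        1.37078441, -0.05688855]), 'qd': array([-0.00183847, -0.00112612,  0.000121  ,  0.00020419,  0.00164557,
        0.00153712, -0.00111574]), 'joint_torque': array([-4.07760558e-05, -4.91279840e+01, -4.03664242e-01, -3.12541115e+01,
       -6.38305605e-02,  4.35285643e-02,  2.05840374e-04]), 'position': array([0.18125251, 0.62360153, 0.19507916]), 'tool_rot': array([-4.42620375e-01, -3.11008270e+00,  2.92779042e-03]), 'ft_force': array([-0.22753008, -0.11731212, -0.26455561]), 'torque': array([-0.02263493,  0.04638228, -0.00602569]), 'grip_width': 1.0002703841403913}
scene [[478.18876247   0.         258.39461089]
 [  0.         478.18876247 195.68392044]
 [  0.           0.           1.        ]] [[ 0.74879841 -0.66275841  0.00722798]
 [-0.41375494 -0.47593286 -0.77607652]
 [ 0.51779127  0.57813425 -0.63059733]] [-0.51128817  0.24192823  1.36648755]
top [[409.72576375   0.         255.97341596]
 [  0.         409.72576375 195.05520933]
 [  0.           0.           1.        ]] [[ 0.14430512 -0.98951654 -0.00574863]
 [-0.95544332 -0.13781965 -0.26102452]
 [ 0.25749581  0.04315967 -0.96531505]] [-0.21482138  0.57035972  1.25418916]
```

View pics/scene0.png

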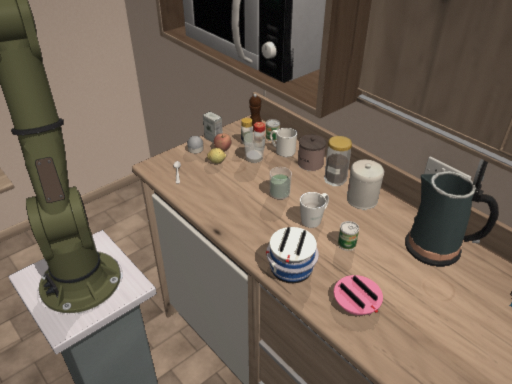

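View pics/top0.png

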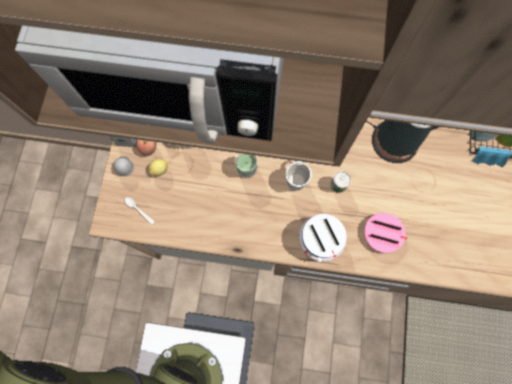

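The white lid is at about (293,247) in the scene view and (323,237) from the top. The pink look-alike is to its right, and the mug and tin are behind. I'll enlarge both views.

Run:
```python
import cv2,numpy as np
a=cv2.imread("pics/top0.png")[205:270,285:365]; b=cv2.imread("pics/scene0.png")[215:290,250:340]
a=cv2.resize(a,(640,520),interpolation=cv2.INTER_CUBIC);b=cv2.resize(b,(720,600),interpolation=cv2.INTER_CUBIC)
cv2.imwrite("pics/a.png",a);cv2.imwrite("pics/b.png",b)
for n,pts in (("top",[(323,237),(298,175),(342,181),(384,232),(323,225),(335,245)]),("scene",[(293,247)])):
    d=np.load(f"pics/{n}0.npz")
    for u,v in pts:
        z=d["range_z"][v,u]; c=np.linalg.inv(d["K"])@[u,v,1]*z; print(n,u,v,d["R"].T@(c-d["t"]))
# fit lid: points with z 0.1-0.11
d=np.load("pics/top0.npz");v,u=np.mgrid[0:384,0:512];z=d["range_z"]
c=np.stack([u,v,np.ones_like(u)],-1)@np.linalg.inv(d["K"]).T*z[...,None]
X=(c-d["t"])@d["R"]
m=(X[...,2]>.095)&(X[...,2]<.112)&(z>0)&(u>290)&(u<355)&(v>205)&(v<270)
P=X[m]; print(m.sum(),P.min(0),P.max(0),np.median(P,0))
pc=cv2.minEnclosingCircle(P[:,:2].astype(np.float32));print(pc)
m=(X[...,2]>.114)&(z>0)&(u>290)&(u<355)&(v>205)&(v<270)
P=X[m];print(m.sum(),P.mean(0));print(cv2.minAreaRect(P[:,:2].astype(np.float32)*1000))
```

```text
top 323 237 [ 0.48482539 -0.35608853  0.10240707]
top 298 175 [ 0.70477514 -0.2611436   0.00875473]
top 342 181 [ 0.68444164 -0.40326028  0.06957284]
top 384 232 [ 0.54290682 -0.56108414  0.03138228]
top 323 225 [ 0.52123399 -0.35160232  0.10733961]
top 335 245 [ 0.4658358  -0.3954265   0.10012167]
scene 293 247 [ 0.47903023 -0.37475625  0.10174426]
1248 [ 0.42327917 -0.42361101  0.09649603] [ 0.5560118  -0.29150165  0.11174782] [ 0.48792744 -0.35698068  0.10432283]
((0.4875699579715729, -0.35944634675979614), 0.06934171915054321)
174 [ 0.48892848 -0.35589245  0.11889225]
((489.34710693359375, -356.6385498046875), (90.89859008789062, 56.52564239501953), 32.952911376953125)
```

View pics/a.png

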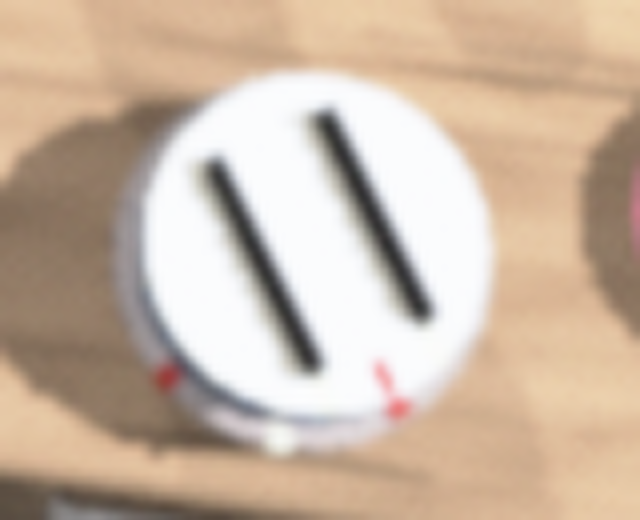

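View pics/b.png

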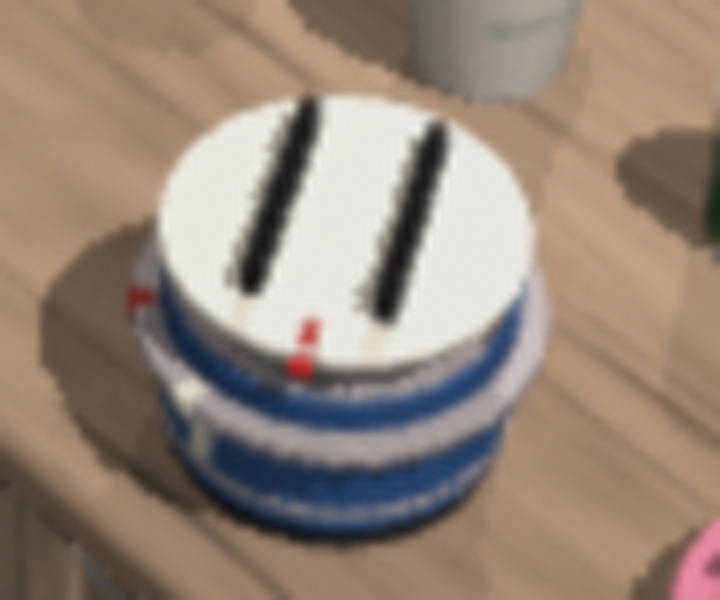

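```bash
cat > h.py <<'E'
import numpy as np
def onplane(d,u,v,h):
    r=d["R"].T@np.linalg.inv(d["K"])@[u,v,1]; o=-d["R"].T@d["t"]; return o+r*(h-o[2])/r[2]
E
python3 - <<'E'
import numpy as np
from h import *
for n,L in (("top",[("w",320,260,.067),("r",305.9,252.1,.067),("p",334.75,256,.101),("lidL",302.8,235,.104),("lidR",346.5,237,.104)]),("scene",[("w",273.75,263.75,.067),("r",267.25,252.1,.067),("p",287.5,260.6,.101)])):
    d=np.load(f"pics/{n}0.npz")
    for c in [(.489,-.357)]:
      for q,u,v,h in L:
        X=onplane(d,u,v,h); e=X[:2]-c; print(n,q,X.round(4),np.hypot(*e).round(4),np.degrees(np.arctan2(e[1],e[0])).round(1))
# circle fit from white+red+ lid edge
d=np.load("pics/top0.npz")
E
```

```text
top w [ 0.4178 -0.3589  0.067 ] 0.0712 -178.4
top r [ 0.436  -0.3125  0.067 ] 0.0692 140.0
top p [ 0.432  -0.3977  0.101 ] 0.07 -144.5
top lidL [ 0.4818 -0.2936  0.104 ] 0.0638 96.5
top lidR [ 0.4949 -0.4275  0.104 ] 0.0707 -85.2
scene w [ 0.4183 -0.3627  0.067 ] 0.071 -175.4
scene r [ 0.4349 -0.3176  0.067 ] 0.067 143.9
scene p [ 0.432  -0.4012  0.101 ] 0.0721 -142.2
```

Run:
```python
import numpy as np
from h import *
for n in ("scene","top"):
    d=np.load(f"pics/{n}0.npz");v,u=np.mgrid[0:384,0:512];z=d["range_z"]
    c=np.stack([u,v,np.ones_like(u)],-1)@np.linalg.inv(d["K"]).T*z[...,None]
    X=((c-d["t"])@d["R"])[z>0]
    r=np.hypot(X[:,0],X[:,1]);a=np.degrees(np.arctan2(X[:,1],X[:,0]))
    print(n,"rows az, cols r .40-.9 step .1: max z / min z above .3")
    for A in range(-50,90,10):
        row=[]
        for R in np.arange(.4,.95,.1):
            m=(abs(a-A)<5)&(abs(r-R)<.05)&(X[:,2]<2); q=X[m,2]
            row.append("%5.2f"%q.max() if len(q) else "  -- ")
        print(A,*row)
    m=(X[:,0]>.3)&(X[:,2]>.3)&(abs(X[:,1])<.8); print("overhead min x by y:",[(Y,X[m&(abs(X[:,1]-Y)<.1),0].min().round(2)) for Y in (-.6,-.4,-.2,0,.2,.4,.6) if (m&(abs(X[:,1]-Y)<.1)).any()])
```

```text
scene rows az, cols r .40-.9 step .1: max z / min z above .3
-50   --    --   0.00  0.05  0.05  0.01
-40   --   0.10  0.12  0.11  0.05  0.78
-30  0.00  0.10  0.12  0.74  0.74  0.75
-20  0.00  0.01  0.68  0.68  0.71  0.15
-10  0.00  0.00  0.69  0.69  0.67  0.17
0  0.01  0.00  0.67  0.09  0.01  0.12
10  0.00  0.01  0.64  0.52  0.11  0.11
20  0.01  0.01  0.61  0.61  0.12  0.16
30 -0.00  0.01  0.01  0.58  0.56  0.11
40 -0.92  0.00  0.01  0.00   --    -- 
50 -0.93 -0.92 -0.01 -0.92 -0.92 -0.92
60   --    --  -0.93 -0.93   --  -0.92
70   --    --    --    --    --    -- 
80   --    --    --    --    --    -- 
overhead min x by y: [(-0.6, np.float64(0.71)), (-0.4, np.float64(0.59)), (-0.2, np.float64(0.59)), (0, np.float64(0.56)), (0.2, np.float64(0.58)), (0.4, np.float64(0.59))]
top rows az, cols r .40-.9 step .1: max z / min z above .3
-50 -0.92 -0.92  0.01  0.05  0.05  0.01
-40 -0.91  0.11  0.12  0.11  0.05  0.83
-30  0.00  0.11  0.46  0.99  0.86  0.87
-20  0.01  0.01  0.86  0.90  0.88  0.54
-10  0.01  0.01  0.86  0.86  0.63  0.47
0  0.01  0.01  0.86  0.86  0.01   -- 
10  0.01  0.01  0.86  0.86  0.03   -- 
20  0.01  0.01  0.86  0.86  0.09   -- 
30 -0.00  0.01  0.02  0.74  0.67   -- 
40 -0.91  0.01  0.01  0.01   --    -- 
50 -0.92 -0.92 -0.00 -0.92 -0.92   -- 
60 -0.92 -0.91 -0.92 -0.92 -0.91 -0.92
70 -0.92 -0.92 -0.92 -0.91 -0.91 -0.92
80 -0.91 -0.92 -0.92 -0.92 -0.92 -0.92
overhead min x by y: [(-0.6, np.float64(0.72)), (-0.4, np.float64(0.59)), (-0.2, np.float64(0.59)), (0, np.float64(0.56)), (0.2, np.float64(0.59)), (0.4, np.float64(0.59))]
```

Call:
step_arm(rows=[[[0,0,0],[0,-40,0],87],[[0,0,0],[0,-40,0],87],[[0,0,0],[0,-40,0],87],[[0,0,0],[0,-40,0],87],[[0,0,4.5],[-38,-2,0],87],[[0,0,4.5],[-38,-2,0],87],[[0,0,4.5],[-38,-2,0],87],[[0,0,4.5],[-38,-2,0],87],[[0,0,4.5],[-38,-2,0],87],[[0,0,4.5],[-38,-2,0],87],[[0,0,4.5],[-38,-2,0],87],[[0,0,4.5],[-38,-2,0],87]])

```text
time: 1.1
position: [0.3768, 0.2845, 0.1829]
tool_rot: [-1.39, -2.816, 0.032]
ft_force: [1.4, 0.5, 0.3]
grip_width: 1.001
```

Call:
step_arm(rows=[[[0,0,4.5],[-38,-2,-3],87],[[0,0,4.5],[-38,-2,-3],87],[[0,0,4.5],[-38,-2,-3],87],[[0,0,4.5],[-38,-2,-3],87],[[0,0,4.5],[-38,-2,-3],87],[[0,0,4.5],[-38,-2,-3],87],[[0,0,4.5],[-38,-2,-3],87],[[0,0,4.5],[-38,-2,-3],87],[[0,0,4.5],[-38,-2,-3],87],[[0,0,4.5],[-38,-2,-3],87],[[0,0,4.5],[-38,-2,-3],87],[[0,0,4.5],[-38,-2,-3],87]])

```text
time: 2.1
position: [0.4437, -0.1718, 0.2244]
tool_rot: [2.556, 1.81, -0.035]
ft_force: [0.1, -0.0, 0.5]
grip_width: 0.998
```

```bash
cat >> h.py <<'E'
from scipy.spatial.transform import Rotation as Rn
def info(c=None,lidang=None):
    from bench import status
    s=status.get_state(); R=Rn.from_rotvec(s["tool_rot"]).as_matrix()
    print("t",round(s["time"],2),"p",s["position"].round(4),"yaw_y",np.degrees(np.arctan2(R[1,1],R[0,1])).round(1),"zaxis",R[:,2].round(3),"q",s["joint_positions"].round(2),"F",s["ft_force"].round(1),"T",s["torque"].round(2),"w",round(s["grip_width"]*87,1))
    if c is not None: print("delta in tool mm",(R.T@(np.array(c)-s["position"])*1000).round(1))
    return s,R
E
python3 -c "
from h import *
info([.4,-.27,.28])"
```

```text
t 2.1 p [ 0.4437 -0.1718  0.2244] yaw_y -19.4 zaxis [-0.012 -0.021 -1.   ] q [-0.47 -0.11  0.71  1.84  0.1   1.39 -0.11] F [ 0.1 -0.   0.5] T [-0.09  0.06 -0.01] w 86.9
delta in tool mm [-108.4   -8.9  -52.9]
```

Call:
step_arm(rows=[[[0,0,6],[-27,17,-4],87],[[0,0,6],[-25,20,-4],87],[[0,0,6],[-22,23,-4],87],[[0,0,6],[-19,25,-4],87],[[0,0,6],[-16,27,-4],87],[[0,0,6],[-12,29,-4],87],[[0,0,0],[0,0,0],87]])

```text
time: 2.68
position: [0.4844, -0.3725, 0.2516]
tool_rot: [3.003, 0.862, -0.029]
ft_force: [-1.0, 0.8, -0.4]
grip_width: 1.004
```

```bash
python3 -c "
from h import *
import cv2
info([.49,-.36,.126])
from bench import optics
d=optics.get_image('wrist');np.savez('pics/w1.npz',**d);cv2.imwrite('pics/w1.png',d['frame'][:,:,::-1])"
```

```text
t 2.68 p [ 0.4844 -0.3725  0.2516] yaw_y -58.0 zaxis [-0.013 -0.021 -1.   ] q [-0.17  0.3   0.96  1.5  -0.22  1.46 -0.22] F [-1.   0.8 -0.4] T [-0.01  0.19 -0.04] w 87.4
delta in tool mm [ 14.2  -9.  125.2]
```

View pics/w1.png

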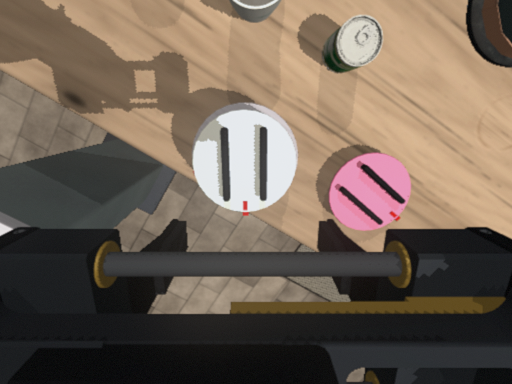

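Wrist view: the white lid is centred near (245,158), with rails upright at columns 224 and 263 and the pointer at (245,208). The marks are hidden by the lid's overhang. I'll refine the centre and angle from wrist depth.

Run:
```python
from h import *
import cv2
d=np.load("pics/w1.npz");v,u=np.mgrid[0:384,0:512];z=d["range_z"]
c=np.stack([u,v,np.ones_like(u)],-1)@np.linalg.inv(d["K"]).T*z[...,None]
X=(c-d["t"])@d["R"]
w=(u>185)&(u<305)&(v>95)&(v<220)&(z>0)
m=w&(X[...,2]>.098)&(X[...,2]<.109);P=X[m];print(m.sum(),np.median(P,0),cv2.minEnclosingCircle(P[:,:2].astype(np.float32)))
print(cv2.fitEllipse(cv2.convexHull((P[:,:2]*1000).astype(np.float32))))
m=w&(X[...,2]>.113);P=X[m];print(m.sum(),np.median(P[:,2]),cv2.minAreaRect((P[:,:2]*1000).astype(np.float32)))
f=d["frame"].astype(int); red=w&(f[...,0]>150)&(f[...,1]<90);print(u[red].mean(),v[red].mean(), onplane(d,u[red].mean(),v[red].mean(),.103), X[red].mean(0))
```

```text
7192 [ 0.4953258  -0.35757625  0.10485035] ((0.48902031779289246, -0.36193448305130005), 0.06881678104400635)
((490.81866455078125, -360.9806213378906), (131.33642578125, 133.94000244140625), 125.84691619873047)
1095 0.1193028190847227 ((491.371826171875, -360.4680480957031), (91.05121612548828, 56.086204528808594), 32.56517791748047)
245.15151515151516 208.03030303030303 [ 0.43960137 -0.39330699  0.103     ] [ 0.44028041 -0.3929248   0.10512568]
```

```bash
cat >> h.py <<'E'
def tilt(R,yaw=None):
    a=np.radians(yaw if yaw is not None else np.degrees(np.arctan2(R[1,1],R[0,1])))
    y=np.array([np.cos(a),np.sin(a),0]);z=np.array([0,0,-1.]);x=np.cross(y,z)
    T=np.stack([x,y,z],1); r=np.degrees(Rn.from_matrix(R.T@T).as_rotvec()); print("turn needed",r.round(2))
E
python3 -c "
from h import *
s,R=info([.491,-.3605,.14]);tilt(R,-57.4)"
```

```text
t 2.73 p [ 0.484  -0.37    0.2514] yaw_y -57.7 zaxis [-0.013 -0.018 -1.   ] q [-0.17  0.3   0.96  1.5  -0.22  1.46 -0.22] F [ 0.6  0.1 -0.9] T [-0.03  0.11  0.04] w 86.9
delta in tool mm [ 13.3  -5.2 111.1]
turn needed [ 0.48  1.21 -0.32]
```

Call:
step_arm(rows=[[[0.5,1.2,-0.3],[13,-5,30],87],[[0,0,0],[0,0,35],87],[[0,0,0],[0,0,35],87],[[0,0,0],[0,0,0],87]])

```text
time: 3.07
position: [0.4928, -0.3573, 0.1485]
tool_rot: [-3.012, -0.888, -0.004]
ft_force: [-0.8, 0.7, -1.2]
grip_width: 0.997
```

```bash
python3 -c "
from h import *
s,R=info([.491,-.3605,.113]);tilt(R,-57.4)"
```

```text
t 3.07 p [ 0.4928 -0.3573  0.1485] yaw_y -57.1 zaxis [ 0.002  0.002 -1.   ] q [-0.15  0.36  0.92  1.65 -0.3   1.28 -0.18] F [-0.8  0.7 -1.2] T [0.05 0.13 0.01] w 86.8
delta in tool mm [-3.4  1.7 35.5]
turn needed [-0.01 -0.16  0.26]
```

Call:
step_arm(rows=[[[0,0,0.2],[-3,2,15],87],[[0,0,0],[0,0,15],87],[[0,0,0],[0,0,2],87],[[0,0,0],[0,0,0],87]])

```text
time: 3.4
position: [0.4925, -0.3557, 0.1186]
tool_rot: [-3.006, -0.894, -0.007]
ft_force: [0.2, 0.0, 0.4]
grip_width: 0.994
```

```bash
python3 -c "
from h import *
s,R=info([.491,-.3605,.113]);tilt(R,-57.4)"
```

```text
t 3.4 p [ 0.4925 -0.3557  0.1186] yaw_y -56.9 zaxis [ 0.003  0.006 -1.   ] q [-0.14  0.38  0.9   1.69 -0.32  1.23 -0.15] F [0.2 0.  0.4] T [-0.12  0.11 -0.03] w 86.4
delta in tool mm [-3.9  3.2  5.5]
turn needed [-0.2  -0.34  0.51]
```

Call:
step_arm(rows=[[[0,0,0.5],[-4,3,1],87],[[0,0,0],[0,0,2],87],[[0,0,0],[0,0,1],87],[[0,0,0],[0,0,0],87]])

```text
time: 3.73
position: [0.4936, -0.361, 0.12]
tool_rot: [-3.013, -0.885, -0.017]
ft_force: [0.8, 0.4, -0.0]
grip_width: 0.997
```

```bash
python3 -c "
from h import *
s,R=info([.491,-.3605,.113]);tilt(R,-57.4)
import cv2
from bench import optics
d=optics.get_image('scene');cv2.imwrite('pics/s2.png',cv2.resize(d['frame'][150:320,200:400,::-1],(706,600),interpolation=cv2.INTER_CUBIC))"
```

```text
t 3.73 p [ 0.4936 -0.361   0.12  ] yaw_y -57.3 zaxis [ 0.01   0.004 -1.   ] q [-0.13  0.38  0.9   1.68 -0.33  1.23 -0.15] F [ 0.8  0.4 -0. ] T [-0.08  0.1  -0.  ] w 86.8
delta in tool mm [-1.9 -1.8  7. ]
turn needed [ 0.1  -0.62  0.13]
```

View pics/s2.png

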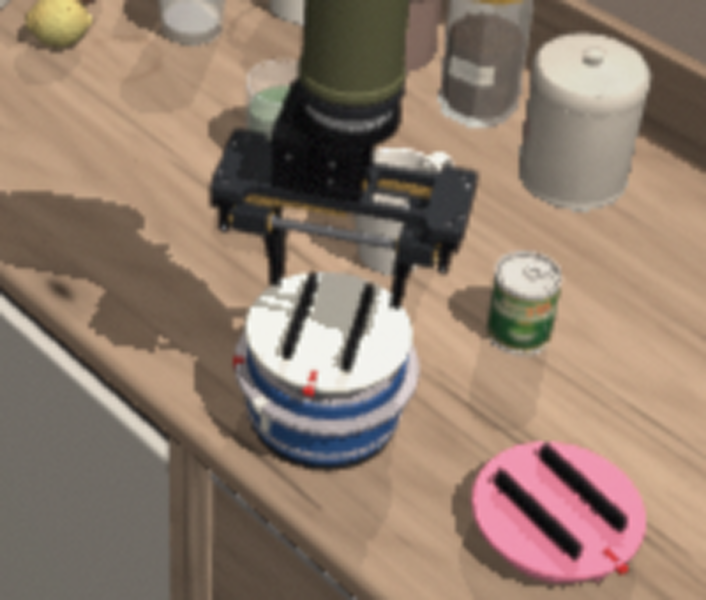

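The fingertips look further back or higher than computed, so I'll project the expected points into the image.

Run:
```python
from h import *
import cv2
from bench import optics
s,R=info()
for n in("scene","top","wrist"):
    d=optics.get_image(n); f=d["frame"][:,:,::-1].copy();np.savez(f"pics/{n}3.npz",**d)
    pts=[]
    for y in(-.0435,.0435):
      for z in(.008,-.05):
        X=s["position"]+R@[0,y,z];c=d["R"]@X+d["t"];p=d["K"]@c;p=p[:2]/p[2];pts.append(p);print(n,p.round(1))
    m=np.mean(pts,0).astype(int); x0=max(0,m[0]-60);y0=max(0,m[1]-50)
    k=5; crop=cv2.resize(f[y0:y0+110,x0:x0+140],None,fx=k,fy=k,interpolation=cv2.INTER_CUBIC)
    if n=="wrist": crop=f.copy();x0=y0=0;k=1
    for p in pts: cv2.circle(crop,(int((p[0]-x0)*k),int((p[1]-y0)*k)),4,(0,255,0),1)
    cv2.imwrite(f"pics/{n}3.png",crop)
```

```text
t 3.78 p [ 0.4937 -0.3611  0.1201] yaw_y -57.3 zaxis [ 0.01   0.004 -1.   ] q [-0.13  0.38  0.9   1.68 -0.33  1.23 -0.15] F [-0.5  0.2 -0.5] T [-0.09  0.13 -0.01] w 87.2
scene [278.4 236.3]
scene [279.1 221.2]
scene [308.7 242.3]
scene [310.2 227.2]
top [312.7 239.7]
top [315.3 236.8]
top [338.  228.1]
top [341.8 224.6]
wrist [195.5 214.8]
wrist [175.1 251.2]
wrist [305.6 214.7]
wrist [324.9 251.2]
```

View pics/scene3.png

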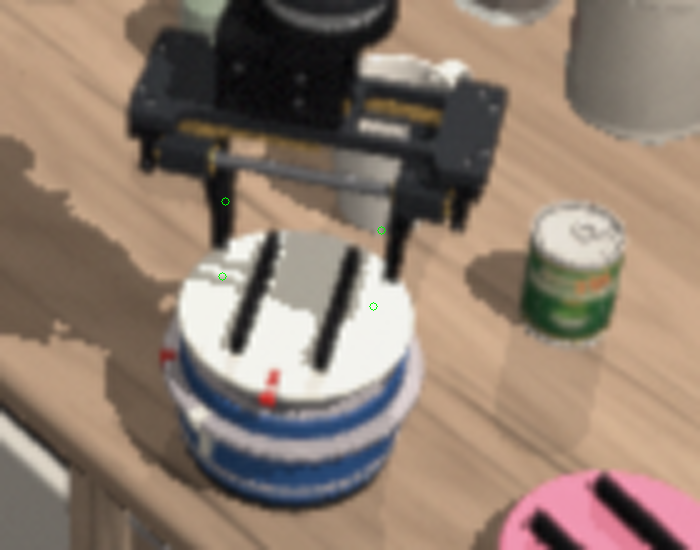

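View pics/wrist3.png

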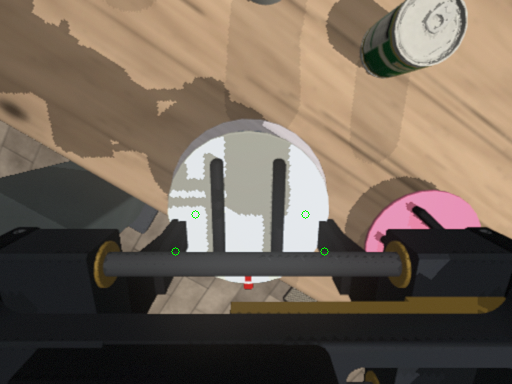

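Run:
```python
from h import *
s,R=info()
for n in("scene","wrist","top"):
    d=np.load(f"pics/{n}3.npz");v,u=np.mgrid[0:384,0:512];z=d["range_z"]
    c=np.stack([u,v,np.ones_like(u)],-1)@np.linalg.inv(d["K"]).T*z[...,None]
    X=(c-d["t"])@d["R"]; L=(X-s["position"])@R*1000
    dark=d["frame"].max(-1)<70
    m=(z>0)&(abs(L[...,0])<40)&(abs(L[...,1])<70)&(abs(L[...,1])>33)&(L[...,2]<12)&(L[...,2]>-45)&dark
    P=L[m];print(n,m.sum())
    for sg in(-1,1):
        Q=P[P[:,1]*sg>0]
        if len(Q): 
            print(sg,"min",Q.min(0).round(1),"max",Q.max(0).round(1)); i=np.argsort(-Q[:,2])[:6]; print(Q[i].round(0).tolist())
    m=(z>0)&(abs(L[...,0])<30)&(abs(L[...,1])<25)&(d["frame"].min(-1)>120); print("lid top local z",np.median(L[m],0) if m.any() else None)
```

```text
t 3.93 p [ 0.4934 -0.3607  0.1194] yaw_y -57.3 zaxis [ 0.009  0.005 -1.   ] q [-0.13  0.39  0.9   1.68 -0.33  1.23 -0.15] F [ 0.2 -0.5 -0.8] T [-0.13  0.17  0.01] w 86.9
scene 20
-1 min [-13.2 -47.  -44.4] max [ -6.5 -40.  -29.6]
[[-10.0, -46.0, -30.0], [-12.0, -43.0, -32.0], [-9.0, -43.0, -33.0], [-7.0, -44.0, -35.0], [-13.0, -45.0, -37.0], [-10.0, -40.0, -39.0]]
1 min [-14.3  48.5 -42.1] max [ -7.   54.5 -31. ]
[[-9.0, 49.0, -31.0], [-12.0, 53.0, -31.0], [-11.0, 52.0, -34.0], [-7.0, 49.0, -37.0], [-10.0, 55.0, -37.0], [-14.0, 52.0, -41.0]]
lid top local z [-1.56115511 -2.03447874 17.23395216]
wrist 645
-1 min [ -8.4 -50.5 -44.9] max [ 11.4 -41.  -28.2]
[[9.0, -43.0, -28.0], [9.0, -45.0, -29.0], [11.0, -50.0, -29.0], [9.0, -44.0, -29.0], [11.0, -49.0, -29.0], [9.0, -46.0, -29.0]]
1 min [ -8.7  45.  -44.9] max [ 11.4  53.7 -27.9]
[[-5.0, 46.0, -28.0], [11.0, 52.0, -28.0], [11.0, 52.0, -28.0], [3.0, 46.0, -29.0], [10.0, 54.0, -29.0], [9.0, 47.0, -29.0]]
lid top local z [ 2.10821643 -2.25803803 14.54922231]
top 0
lid top local z None
```

```bash
python3 - <<'E'
from h import *
s,R=info()
for n in("scene","wrist"):
    d=np.load(f"pics/{n}3.npz");v,u=np.mgrid[0:384,0:512];z=d["range_z"]
    c=np.stack([u,v,np.ones_like(u)],-1)@np.linalg.inv(d["K"]).T*z[...,None]
    X=(c-d["t"])@d["R"]; L=(X-s["position"])@R*1000
    m=(z>0)&(abs(L[...,0])<60)&(abs(L[...,1])<70)&(L[...,2]<10)&(L[...,2]>-27.5)
    print(n,m.sum())
    for a,b,l,f in list(zip(u[m],v[m],L[m],d["frame"][m]))[:25]: print(a,b,l.round(0),f)
E
python3 - <<'E'
import cv2
i=cv2.imread("pics/wrist3.png")[100:320,120:380]
cv2.imwrite("pics/wc.png",cv2.resize(i,None,fx=2.7,fy=2.7,interpolation=cv2.INTER_CUBIC))
E
```

```text
t 3.93 p [ 0.4934 -0.3607  0.1194] yaw_y -57.3 zaxis [ 0.009  0.005 -1.   ] q [-0.13  0.39  0.9   1.68 -0.33  1.23 -0.15] F [ 0.2 -0.5 -0.8] T [-0.13  0.17  0.01] w 86.9
scene 173
280 227 [  3. -40. -27.] [102  84  71]
287 227 [ 40. -28.   4.] [146 130 115]
288 227 [ 43. -25.   5.] [97 83 72]
289 227 [ 42. -22.   4.] [126 115 103]
287 228 [ 35. -27.   3.] [105 100  93]
288 228 [ 38. -24.   5.] [50 47 45]
289 228 [ 40. -22.   6.] [100  99  94]
287 229 [ 30. -25.   2.] [64 62 60]
288 229 [ 30. -22.   1.] [40 39 39]
289 229 [ 31. -20.   1.] [95 94 91]
277 230 [-11. -45. -26.] [74 70 64]
278 230 [-10. -43. -27.] [80 77 73]
286 230 [ 26. -27.   3.] [96 92 87]
287 230 [ 32. -26.   8.] [41 38 39]
288 230 [ 32. -23.   7.] [40 38 38]
289 230 [ 32. -20.   6.] [80 79 75]
304 230 [43. 22.  5.] [101  91  80]
305 230 [43. 25.  4.] [122 109  96]
286 231 [ 23. -27.   3.] [64 61 58]
287 231 [ 21. -23.   1.] [28 29 29]
288 231 [ 24. -21.   3.] [39 38 39]
303 231 [37. 20.  4.] [81 78 73]
304 231 [33. 23. -0.] [43 39 37]
305 231 [39. 25.  4.] [77 72 66]
286 232 [ 18. -25.   2.] [48 47 44]
wrist 2339
214
[... 169 characters left out ...]
 51 51]
219 159 [ 44. -23.   9.] [58 60 59]
278 159 [44. 21. 10.] [54 54 50]
279 159 [44. 22.  9.] [54 53 50]
280 159 [44. 23.  9.] [55 54 51]
281 159 [44. 24. 10.] [64 63 59]
212 160 [ 43. -28.   9.] [85 84 81]
213 160 [ 44. -27.   5.] [53 52 50]
214 160 [ 44. -26.   3.] [49 49 48]
215 160 [ 45. -25.   2.] [49 49 47]
216 160 [ 44. -25.   4.] [51 50 49]
217 160 [ 44. -24.   3.] [49 48 47]
218 160 [ 44. -23.   3.] [50 49 47]
219 160 [ 44. -22.   4.] [49 47 45]
220 160 [ 44. -22.   6.] [46 46 43]
221 160 [ 43. -22.   9.] [68 68 69]
275 160 [43. 19.  9.] [48 47 45]
276 160 [44. 20.  7.] [44 43 41]
277 160 [44. 20.  6.] [45 44 42]
278 160 [44. 21.  4.] [46 44 43]
279 160 [44. 21.  4.] [45 44 41]
```

View pics/wc.png

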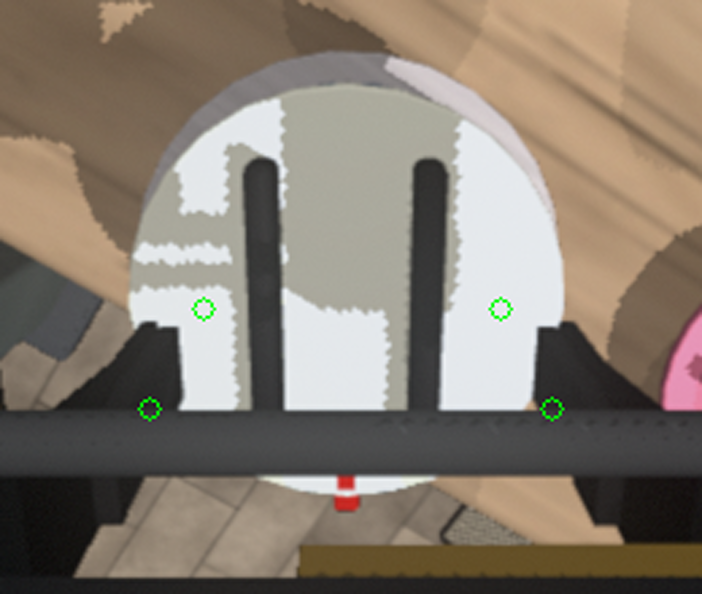

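Both cameras put the visible fingertips about 28 mm behind the TCP rather than 8 mm ahead, perhaps because the finger linkage swings. I'll close partway to 66 mm and look.

Call:
step_arm(rows=[[[0,0,0],[0,0,0],66],[[0,0,0],[0,0,0],66],[[0,0,0],[0,0,0],66],[[0,0,0],[0,0,0],66],[[0,0,0],[0,0,0],66]], grip_force=20)

```text
time: 4.35
position: [0.4933, -0.3605, 0.1192]
tool_rot: [-3.012, -0.885, -0.015]
ft_force: [0.3, -0.0, -0.4]
grip_width: 0.777
```

```bash
cat > look.py <<'E'
from h import *
import cv2,sys
from bench import optics
tag=sys.argv[1]
s,R=info([.491,-.3605,.113]);tilt(R)
for n in("scene","wrist"):
    d=optics.get_image(n);np.savez(f"pics/{n}{tag}.npz",**d)
    v,u=np.mgrid[0:384,0:512];z=d["range_z"]
    c=np.stack([u,v,np.ones_like(u)],-1)@np.linalg.inv(d["K"]).T*z[...,None]
    L=(((c-d["t"])@d["R"])-s["position"])@R*1000
    m=(z>0)&(abs(L[...,0])<16)&(abs(L[...,1])<70)&(abs(L[...,1])>29)&(L[...,2]<10)&(L[...,2]>-45)
    for sg in(-1,1):
        Q=L[m&(L[...,1]*sg>0)]
        if len(Q): print(n,sg,"low",np.percentile(Q[:,2],98).round(1),"inner",np.abs(Q[:,1]).min().round(1))
    f=d["frame"][:,:,::-1]
    f=f[195:305,220:360] if n=="scene" else f[100:320,120:380]
    cv2.imwrite(f"pics/{n}{tag}.png",cv2.resize(f,None,fx=(5 if n=="scene" else 2.5),fy=(5 if n=="scene" else 2.5),interpolation=cv2.INTER_CUBIC))
E
python3 look.py 4
```

```text
t 4.35 p [ 0.4933 -0.3605  0.1192] yaw_y -57.3 zaxis [ 0.009  0.005 -1.   ] q [-0.13  0.39  0.9   1.68 -0.33  1.23 -0.15] F [ 0.3 -0.  -0.4] T [-0.05  0.14  0.02] w 67.6
delta in tool mm [-2.  -1.2  6.2]
turn needed [ 0.02 -0.58  0.  ]
scene -1 low -24.0 inner 30.7
scene 1 low -24.8 inner 37.7
wrist -1 low 1.4 inner 29.0
wrist 1 low -27.7 inner 35.1
```

View pics/scene4.png

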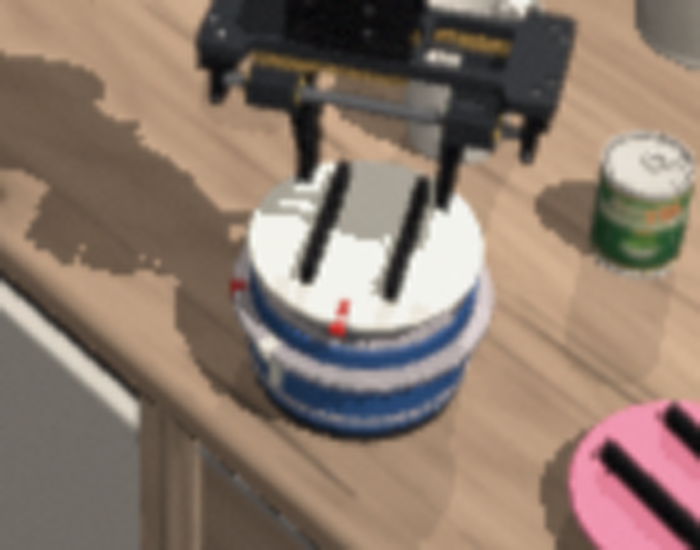

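View pics/wrist4.png

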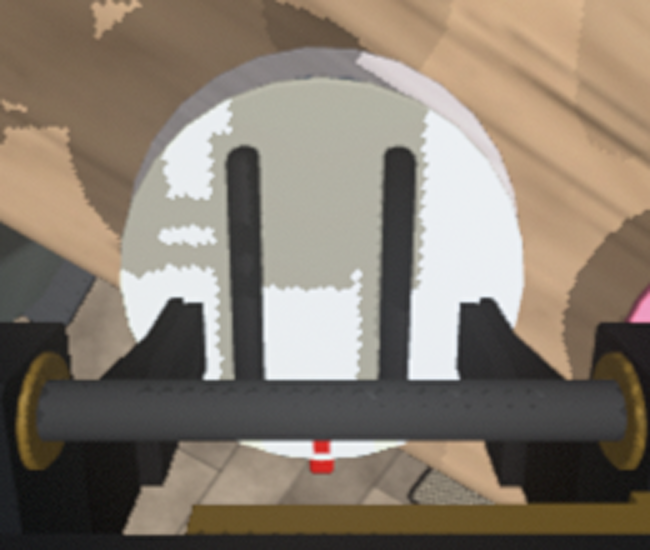

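The tips stay about 28 mm behind the TCP (bottoms at (305,180) and (445,205) in the scene crop), and the finger midpoint sits about +3 mm in tool y. I'll go by what the cameras show: re-centre, then lower step by step while watching the force.

Call:
step_arm(rows=[[[0,-0.6,0],[-3,-4,3],70],[[0,0,0],[0,0,5],70],[[0,0,0],[0,0,5],70],[[0,0,0],[0,0,0],70]])

```text
time: 4.78
position: [0.488, -0.3584, 0.1048]
tool_rot: [3.014, 0.886, -0.002]
ft_force: [-0.3, 0.7, -0.8]
grip_width: 0.802
```

```bash
python3 look.py 5
```

```text
t 4.78 p [ 0.488  -0.3584  0.1048] yaw_y -57.2 zaxis [-0.001 -0.001 -1.   ] q [-0.14  0.39  0.9   1.71 -0.33  1.2  -0.15] F [-0.3  0.7 -0.8] T [-0.09  0.18 -0.  ] w 69.7
delta in tool mm [ 1.4  3.4 -8.2]
turn needed [ 0.01  0.09 -0.  ]
scene -1 low 6.0 inner 29.0
scene 1 low 5.7 inner 29.5
wrist -1 low 1.3 inner 29.0
wrist 1 low 1.2 inner 29.0
```

View pics/wrist5.png

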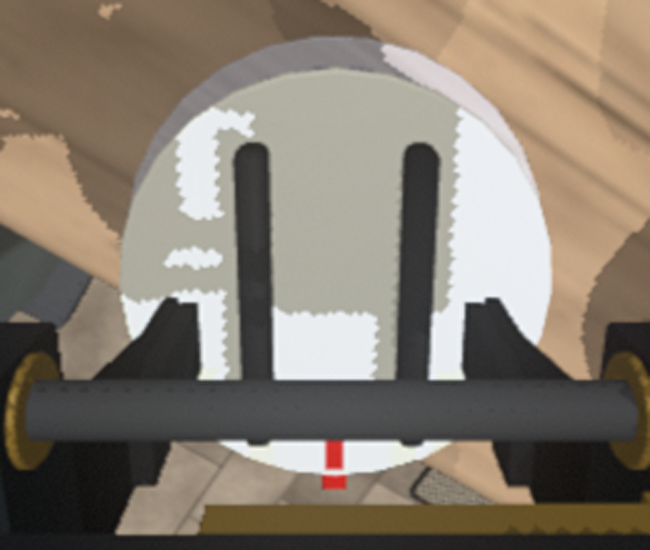

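Call:
step_arm(rows=[[[0,0,0],[0,0.5,6],70],[[0,0,0],[0,0,6],70],[[0,0,0],[0,0,4],70],[[0,0,0],[0,0,4],70],[[0,0,0],[0,0,0],70]])

```text
time: 5.3
position: [0.4889, -0.3596, 0.0837]
tool_rot: [3.012, 0.885, -0.001]
ft_force: [-1.0, -0.1, 0.1]
grip_width: 0.801
```

```bash
python3 look.py 6
```

```text
t 5.3 p [ 0.4889 -0.3596  0.0837] yaw_y -57.3 zaxis [ 0.    -0.002 -1.   ] q [-0.12  0.42  0.89  1.73 -0.35  1.16 -0.14] F [-1.  -0.1  0.1] T [-0.11  0.14  0.  ] w 69.7
delta in tool mm [  1.3   1.9 -29.3]
turn needed [ 0.1   0.05 -0.  ]
scene -1 low -12.1 inner 29.5
scene 1 low 7.6 inner 29.3
wrist -1 low -20.0 inner 29.0
wrist 1 low -19.8 inner 29.0
```

View pics/wrist6.png

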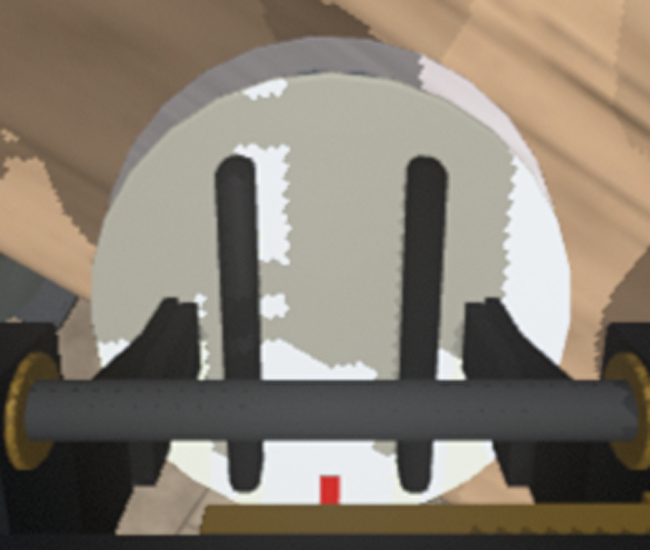

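View pics/scene6.png

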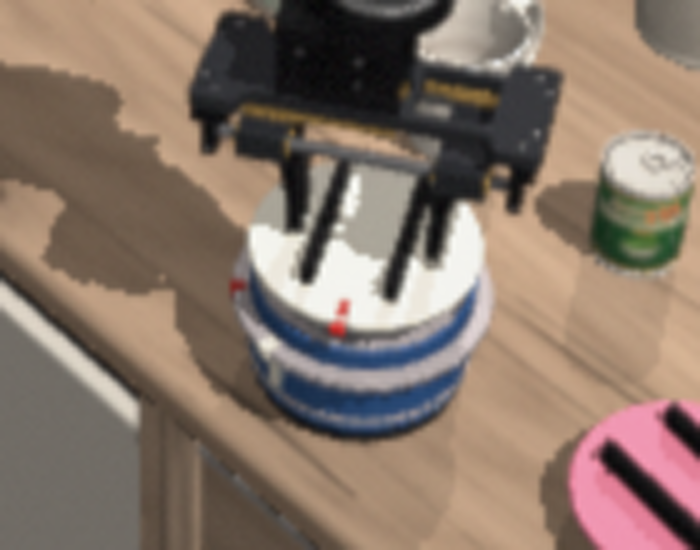

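Call:
step_arm(rows=[[[0,0,0],[0,0,4],70],[[0,0,0],[0,0,3],70],[[0,0,0],[0,0,2],70],[[0,0,0],[0,0,0],70]])

```text
time: 5.73
position: [0.4901, -0.3608, 0.0789]
tool_rot: [3.012, 0.885, 0.005]
ft_force: [-0.0, 0.4, -0.0]
grip_width: 0.803
```

```bash
python3 -c "
from h import *
s,R=info([.491,-.3605,.113]);tilt(R,-57.4)"
```

```text
t 5.73 p [ 0.4901 -0.3608  0.0789] yaw_y -57.3 zaxis [ 0.004 -0.002 -1.   ] q [-0.12  0.42  0.88  1.73 -0.36  1.15 -0.13] F [-0.   0.4 -0. ] T [-0.08  0.09  0.03] w 69.9
delta in tool mm [  1.    0.3 -34.1]
turn needed [ 0.2  -0.12  0.14]
```

Call:
step_arm(rows=[[[0,0,0],[0,0,2],60],[[0,0,0],[0,0,0],54],[[0,0,0],[0,0,0],52],[[0,0,0],[0,0,0],52],[[0,0,0],[0,0,0],52],[[0,0,0],[0,0,0],52]], grip_force=15)

```text
time: 6.23
position: [0.4902, -0.36, 0.0782]
tool_rot: [3.014, 0.885, 0.007]
ft_force: [-0.8, 1.1, 3.1]
grip_width: 0.642
```

```bash
python3 look.py 7
```

```text
t 6.23 p [ 0.4902 -0.36    0.0782] yaw_y -57.3 zaxis [ 0.004  0.001 -1.   ] q [-0.11  0.42  0.88  1.73 -0.36  1.16 -0.13] F [-0.8  1.1  3.1] T [ 0.24  0.36 -0.05] w 55.8
delta in tool mm [  0.6   0.9 -34.8]
turn needed [ 0.09 -0.24  0.  ]
scene -1 low -14.3 inner 29.5
scene 1 low 1.7 inner 29.7
wrist -1 low -25.4 inner 29.1
wrist 1 low -25.4 inner 29.0
```

View pics/wrist7.png

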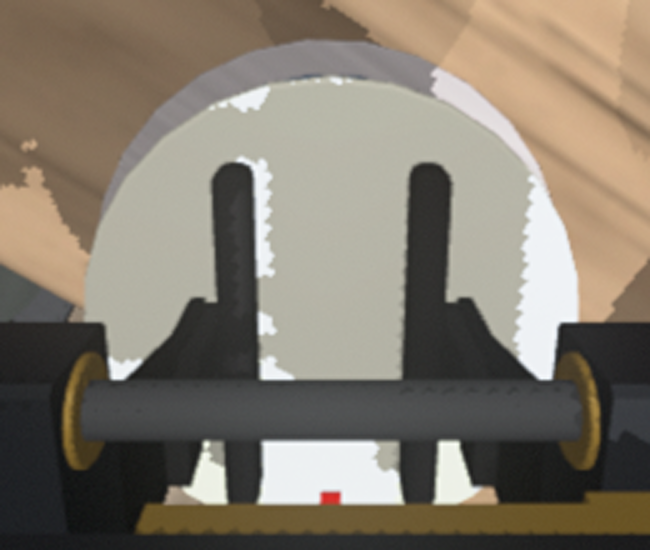

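Call:
step_arm(rows=[[[0,0,0],[0,0,2],50],[[0,0,0],[0,0,2],50],[[0,0,0],[0,0,2],50]], grip_force=35)

```text
time: 6.58
position: [0.4902, -0.36, 0.0781]
tool_rot: [-3.011, -0.885, -0.01]
ft_force: [-5.7, 5.2, 15.0]
grip_width: 0.637
```

```bash
python3 -c "
from h import *
s,R=info([.491,-.3605,.113]);tilt(R,-57.4)"
```

```text
t 6.58 p [ 0.4902 -0.36    0.0781] yaw_y -57.3 zaxis [ 0.005  0.005 -1.   ] q [-0.11  0.42  0.88  1.73 -0.36  1.16 -0.12] F [-5.7  5.2 15. ] T [ 0.76  1.24 -0.03] w 55.4
delta in tool mm [  0.6   0.8 -34.9]
turn needed [-0.05 -0.4   0.15]
```

Call:
step_arm(rows=[[[0,0,4],[0,0,1.5],50],[[0,0,4],[0,0,1.5],50],[[0,0,4],[0,0,1.5],50],[[0,0,4],[0,0,1.5],50]])

```text
time: 6.92
position: [0.4911, -0.3588, 0.0783]
tool_rot: [-3.101, -0.453, -0.013]
ft_force: [-4.9, 3.6, 12.9]
grip_width: 0.638
```

```bash
python3 -c "
from h import *
s,R=info([.491,-.3605,.113]);tilt(R)"
```

```text
t 6.92 p [ 0.4911 -0.3588  0.0783] yaw_y -73.4 zaxis [ 0.007  0.009 -1.   ] q [-0.15  0.45  0.94  1.73 -0.4   1.17 -0.38] F [-4.9  3.6 12.9] T [0.48 1.14 0.64] w 55.5
delta in tool mm [ -0.3   1.4 -34.7]
turn needed [-0.36 -0.53 -0.  ]
```

Call:
step_arm(rows=[[[-0.3,-0.5,4],[0,1,1.5],50],[[0,0,4],[0,0,1.5],50],[[0,0,3],[0,0,1.5],50]])

```text
time: 7.17
position: [0.4908, -0.3586, 0.078]
tool_rot: [-3.133, -0.149, 0.003]
ft_force: [-4.2, 3.5, 11.0]
grip_width: 0.639
```

```bash
python3 look.py 8
```

```text
t 7.17 p [ 0.4908 -0.3586  0.078 ] yaw_y -84.6 zaxis [-0.002  0.005 -1.   ] q [-0.18  0.47  0.98  1.73 -0.42  1.18 -0.56] F [-4.2  3.5 11. ] T [0.5  0.95 0.6 ] w 55.6
delta in tool mm [ -0.    1.8 -35. ]
turn needed [-0.28  0.08  0.  ]
scene -1 low -20.9 inner 29.6
scene 1 low 7.1 inner 29.6
wrist -1 low -25.2 inner 29.0
wrist 1 low -25.3 inner 29.1
```

View pics/scene8.png

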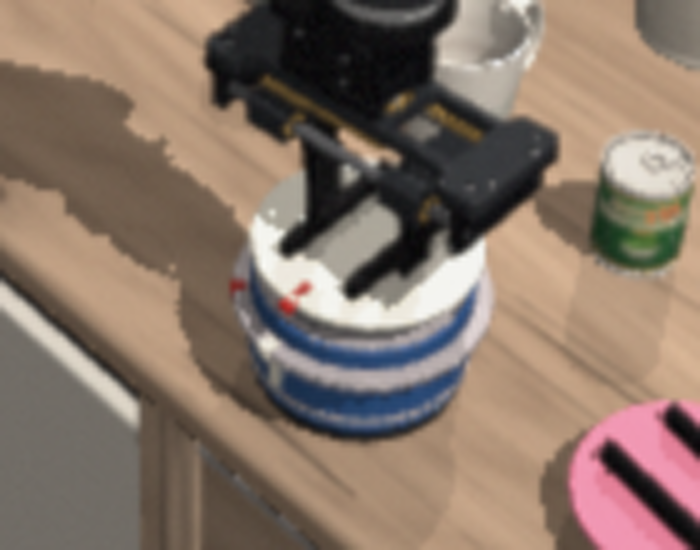

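The lid follows: the pointer at (290,305) is now just short of the white mark at (268,345). I'll use small turns from here.

Call:
step_arm(rows=[[[0,0,2],[0,0,1.5],50],[[0,0,1.5],[0,0,1.5],50],[[0,0,0],[0,0,1.5],50]])

```text
time: 7.52
position: [0.4908, -0.3584, 0.0744]
tool_rot: [-3.136, -0.052, 0.003]
ft_force: [-0.4, 0.4, -0.7]
grip_width: 0.636
```

Call:
step_arm(rows=[[[0,0,1],[0,0,2],50],[[0,0,0],[0,0,3],50],[[0,0,0],[0,0,3],50],[[0,0,0],[0,0,3],50]])

```text
time: 7.85
position: [0.4907, -0.3585, 0.0625]
tool_rot: [-3.137, -0.024, 0.003]
ft_force: [-2.3, 2.6, 6.5]
grip_width: 0.637
```

```bash
python3 -c "
from h import *
s,R=info([.491,-.3605,.113]);tilt(R)"
```

```text
t 7.85 p [ 0.4907 -0.3585  0.0625] yaw_y -89.1 zaxis [-0.002  0.005 -1.   ] q [-0.18  0.49  0.99  1.74 -0.45  1.16 -0.62] F [-2.3  2.6  6.5] T [0.29 0.51 0.  ] w 55.4
delta in tool mm [  0.1   1.8 -50.6]
turn needed [-0.27  0.11  0.  ]
```

Dropped 15.5 mm so far. I'll press on to the rim.

Call:
step_arm(rows=[[[0,0,0],[0,0,3],50],[[0,0,0],[0,0,3],50],[[0,0,0],[0,0,3],50]])

```text
time: 8.1
position: [0.4908, -0.3583, 0.0602]
tool_rot: [-3.132, -0.027, 0.002]
ft_force: [-9.2, 11.2, 27.4]
grip_width: 0.639
```

```bash
python3 look.py 9
```

```text
t 8.1 p [ 0.4908 -0.3583  0.0602] yaw_y -89.0 zaxis [-0.002  0.009 -1.   ] q [-0.17  0.5   0.98  1.74 -0.45  1.16 -0.61] F [-9.2 11.2 27.4] T [ 0.85  2.06 -0.11] w 55.6
delta in tool mm [  0.1   1.7 -52.8]
turn needed [-0.54  0.08  0.  ]
scene -1 low -19.4 inner 29.7
scene 1 low -1.8 inner 29.9
wrist -1 low -25.2 inner 29.0
wrist 1 low -25.9 inner 29.0
```

View pics/scene9.png

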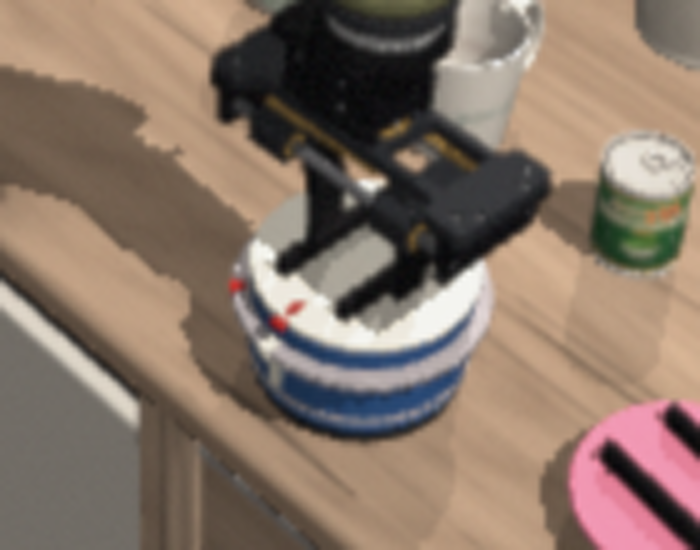

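The lid is seated on the rim (18 mm down) with the pointer near the white mark. Next I turn it clockwise while pressing.

Call:
step_arm(rows=[[[-0.2,0,3],[0,0,2],50],[[-0.2,0,4],[0,0,2],50],[[0,0,4],[0,0,2],50],[[0,0,4],[0,0,2],50]])

```text
time: 8.53
position: [0.4909, -0.3582, 0.0601]
tool_rot: [-3.112, 0.381, 0.003]
ft_force: [-5.7, 6.3, 18.7]
grip_width: 0.641
```

```bash
python3 -c "
from h import *
s,R=info([.491,-.3605,.113]);tilt(R)"
```

```text
t 8.53 p [ 0.4909 -0.3582  0.0601] yaw_y -103.9 zaxis [-0.001  0.006 -1.   ] q [-0.21  0.52  1.04  1.74 -0.49  1.17 -0.84] F [-5.7  6.3 18.7] T [0.66 1.65 0.93] w 55.8
delta in tool mm [  0.5   1.9 -52.9]
turn needed [-0.33  0.14  0.  ]
```

Call:
step_arm(rows=[[[0,0,4],[0,0,2],50],[[0,0,4],[0,0,2],50],[[0,0,4],[0,0,2],50],[[0,0,4],[0,0,2],50],[[0,0,3],[0,0,2],50]])

```text
time: 8.95
position: [0.4909, -0.3578, 0.0602]
tool_rot: [-3.005, 0.886, 0.01]
ft_force: [-5.0, 6.4, 18.5]
grip_width: 0.636
```

```bash
python3 -c "
from h import *
s,R=info([.491,-.3605,.113]);tilt(R)"
```

```text
t 8.95 p [ 0.4909 -0.3578  0.0602] yaw_y -122.9 zaxis [-0.004  0.01  -1.   ] q [-0.25  0.57  1.11  1.74 -0.55  1.19 -1.13] F [-5.   6.4 18.5] T [0.72 1.62 0.9 ] w 55.4
delta in tool mm [  1.    1.9 -52.8]
turn needed [-0.37  0.48  0.  ]
```

Now slowly to the stop, watching yaw and moment (Tz is about 0.9 of friction).

Call:
step_arm(rows=[[[-0.2,0.3,3],[0,0,2],50],[[0,0,2],[0,0,2],50],[[0,0,2],[0,0,2],50]])

```text
time: 9.2
position: [0.491, -0.3581, 0.06]
tool_rot: [-2.95, 1.067, 0.006]
ft_force: [-4.7, 5.9, 18.6]
grip_width: 0.642
```

```bash
python3 -c "
from h import *
s,R=info([.491,-.3605,.113]);tilt(R)"
```

```text
t 9.2 p [ 0.491  -0.3581  0.06  ] yaw_y -129.8 zaxis [-0.002  0.006 -1.   ] q [-0.27  0.58  1.13  1.74 -0.56  1.19 -1.24] F [-4.7  5.9 18.6] T [0.99 1.46 0.74] w 55.8
delta in tool mm [  1.3   1.7 -53. ]
turn needed [-0.18  0.3   0.  ]
```

Call:
step_arm(rows=[[[0,0.2,2],[0,0,2],50],[[0,0,2],[0,0,2],50],[[0,0,2],[0,0,2],50]])

```text
time: 9.45
position: [0.4923, -0.3593, 0.06]
tool_rot: [-2.899, 1.205, -0.0]
ft_force: [-3.7, 1.9, 16.2]
grip_width: 0.646
```

```bash
python3 look.py 10
```

```text
t 9.45 p [ 0.4923 -0.3593  0.06  ] yaw_y -135.1 zaxis [ 0.001  0.002 -1.   ] q [-0.28  0.59  1.15  1.74 -0.58  1.19 -1.33] F [-3.7  1.9 16.2] T [0.61 1.   1.83] w 56.2
delta in tool mm [ -0.1   1.7 -53. ]
turn needed [-0.12  0.03  0.  ]
scene 1 low -1.7 inner 30.1
wrist -1 low -25.4 inner 29.0
wrist 1 low -25.6 inner 29.0
```

View pics/scene10.png

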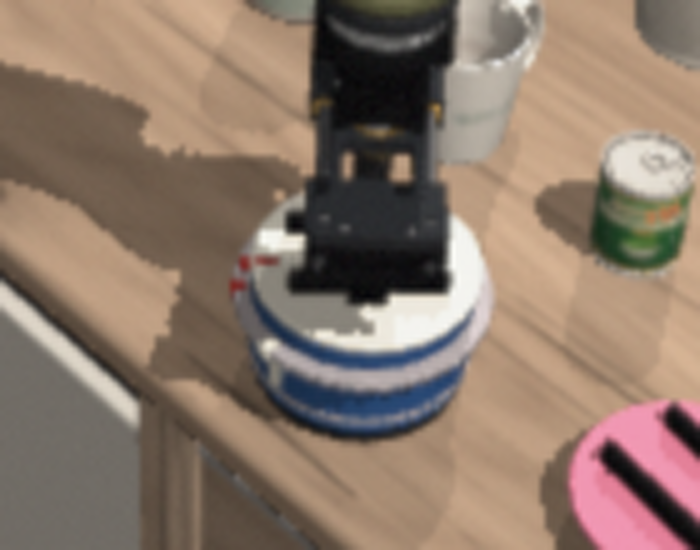

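Call:
step_arm(rows=[[[0,0,2],[0,0,2],50],[[0,0,2],[0,0,2],50]])

```text
time: 9.72
position: [0.4933, -0.3603, 0.06]
tool_rot: [-2.865, 1.289, -0.002]
ft_force: [-3.5, 3.3, 15.6]
grip_width: 0.657
```

```bash
python3 -c "
from h import *
s,R=info([.491,-.3605,.113]);tilt(R)"
```

```text
t 9.72 p [ 0.4933 -0.3603  0.06  ] yaw_y -138.5 zaxis [ 0.001 -0.    -1.   ] q [-0.28  0.6   1.16  1.74 -0.59  1.2  -1.38] F [-3.5  3.3 15.6] T [0.71 0.93 2.23] w 57.2
delta in tool mm [ -1.3   1.8 -53. ]
turn needed [-0.04 -0.04 -0.  ]
```

The lid is at the stop: moment is 2.2 N m and the fingers are starting to skew on the rails. I'll release and lift.

Call:
step_arm(rows=[[[0,0,-1],[0,0,1],62],[[0,0,0],[0,0,0],72],[[0,0,0],[0,0,0],76],[[0,0,0],[0,0,0],76],[[0,0,0],[0,0,-5],76],[[0,0,0],[0,0,-15],76],[[0,0,0],[0,0,-30],76],[[0,0,0],[0,0,-35],76],[[0,0,0],[0,0,-35],76],[[0,0,0],[0,0,-35],76],[[0,0,0],[0,0,0],76]])

```text
time: 10.63
position: [0.491, -0.3613, 0.2216]
tool_rot: [2.871, -1.264, -0.005]
ft_force: [-0.6, -0.4, 1.6]
grip_width: 0.874
```

Run:
```python
from h import *
import cv2
from bench import optics
info()
for n in("scene","top","wrist"):
    d=optics.get_image(n);np.savez(f"pics/{n}11.npz",**d);f=d["frame"][:,:,::-1]
    cv2.imwrite(f"pics/full{n}11.png",f)
    c={"scene":f[195:305,220:360],"top":f[190:290,270:390],"wrist":f[60:270,120:400]}[n]
    cv2.imwrite(f"pics/{n}11.png",cv2.resize(c,None,fx=5 if n!="wrist" else 2.5,fy=5 if n!="wrist" else 2.5,interpolation=cv2.INTER_CUBIC))
```

```text
t 10.63 p [ 0.491  -0.3613  0.2216] yaw_y -137.5 zaxis [-0.005 -0.003 -1.   ] q [-0.32  0.41  1.2   1.55 -0.38  1.44 -1.5 ] F [-0.6 -0.4  1.6] T [-0.06  0.08 -0.01] w 76.0
```

View pics/scene11.png

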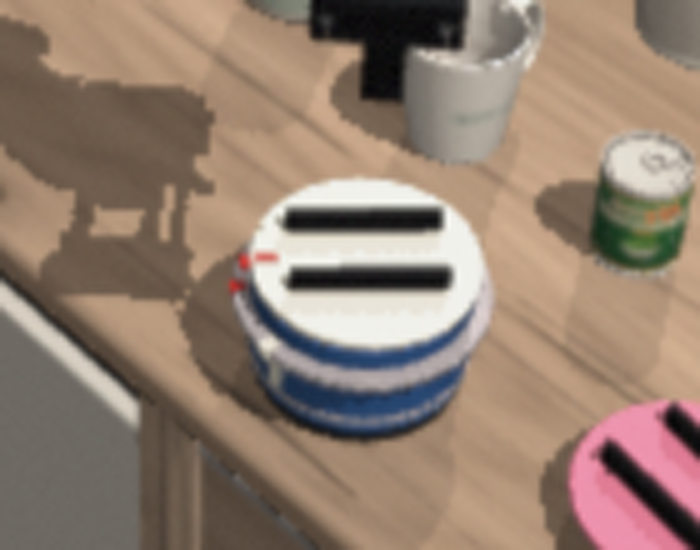

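View pics/wrist11.png

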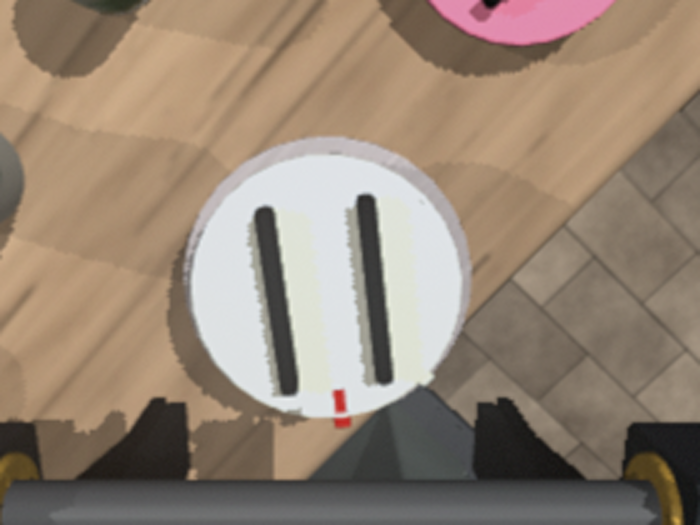

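View pics/fullscene11.png

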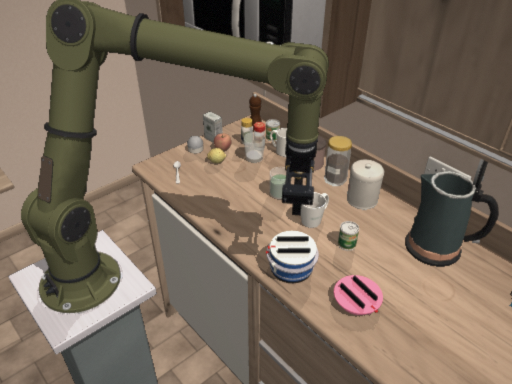

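The lid is down and stays there. The pointer at (245,260) is next to the red mark at (237,287). Next I'll measure its angle and height.

Run:
```python
from h import *
import cv2
c0=np.array([.491,-.3605])
for n,box in(("wrist",(190,310,110,240)),("top",(295,352,208,268)),("scene",(262,322,228,270))):
    d=np.load(f"pics/{n}11.npz");v,u=np.mgrid[0:384,0:512];z=d["range_z"]
    c=np.stack([u,v,np.ones_like(u)],-1)@np.linalg.inv(d["K"]).T*z[...,None]
    X=(c-d["t"])@d["R"]; w=(u>box[0])&(u<box[1])&(v>box[2])&(v<box[3])&(z>0)
    m=w&(np.hypot(X[...,0]-c0[0],X[...,1]-c0[1])<.06)&(d["frame"].min(-1)>150); print(n,"disc top z",np.median(X[m][:,2]).round(4))
    m=w&(X[...,2]>.095)&(X[...,2]<.115)&(np.hypot(X[...,0]-c0[0],X[...,1]-c0[1])<.06);P=X[m]
    if len(P)>20: print(n,cv2.minAreaRect((P[:,:2]*1000).astype(np.float32)))
    f=d["frame"].astype(int);r=w&(f[...,0]>130)&(f[...,1]<90)&(f[...,2]<90)
    for a,b in zip(u[r],v[r]):
        p=onplane(d,a,b,.0855)[:2]-c0;q=onplane(d,a,b,.067)[:2]-c0
        if n!="wrist": print(a,b,"as pointer r%.3f ang%.1f | as mark r%.3f ang%.1f"%(np.hypot(*p),np.degrees(np.arctan2(p[1],p[0])),np.hypot(*q),np.degrees(np.arctan2(q[1],q[0]))))
    if n=="wrist":
        p=onplane(d,u[r].mean(),v[r].mean(),.087)[:2]-c0;print("ptr ang",np.degrees(np.arctan2(p[1],p[0])),np.hypot(*p))
```

```text
wrist disc top z 0.0894
wrist ((492.4039611816406, -360.73968505859375), (56.0733528137207, 91.06562805175781), 49.291297912597656)
ptr ang 138.24015409496744 0.06179245760939533
top disc top z 0.0892
top ((466.38092041015625, -370.4073486328125), (31.497140884399414, 88.7079086303711), 35.506553649902344)
306 249 as pointer r0.070 ang133.5 | as mark r0.067 ang132.9
305 250 as pointer r0.074 ang134.1 | as mark r0.071 ang133.5
306 250 as pointer r0.072 ang135.5 | as mark r0.068 ang135.0
307 250 as pointer r0.069 ang137.1 | as mark r0.066 ang136.6
304 251 as pointer r0.079 ang134.5 | as mark r0.075 ang134.0
305 251 as pointer r0.076 ang135.9 | as mark r0.073 ang135.5
306 251 as pointer r0.074 ang137.4 | as mark r0.070 ang137.0
307 251 as pointer r0.071 ang139.0 | as mark r0.068 ang138.7
305 252 as pointer r0.078 ang137.7 | as mark r0.075 ang137.3
scene disc top z 0.0868
scene ((491.68255615234375, -363.4110412597656), (61.268798828125, 90.18418884277344), 49.42024230957031)
268 246 as pointer r0.069 ang137.7 | as mark r0.071 ang122.5
268 247 as pointer r0.069 ang141.0 | as mark r0.070 ang125.8
268 248 as pointer r0.069 ang144.3 | as mark r0.069 ang129.0
269 248 as pointer r0.066 ang144.5 | as mark r0.066 ang128.6
266 251 as pointer r0.077 ang152.6 | as mark r0.074 ang139.0
267 251 as pointer r0.074 ang153.1 | as mark r0.071 ang139.0
266 252 as pointer r0.078 ang155.4 | as mark r0.074 ang142.1
267 252 as pointer r0.075 ang156.0 | as mark r0.071 ang142.2
266 253 as pointer r0.079 ang158.1 | as mark r0.075 ang145.1
```

View pics/top11.png

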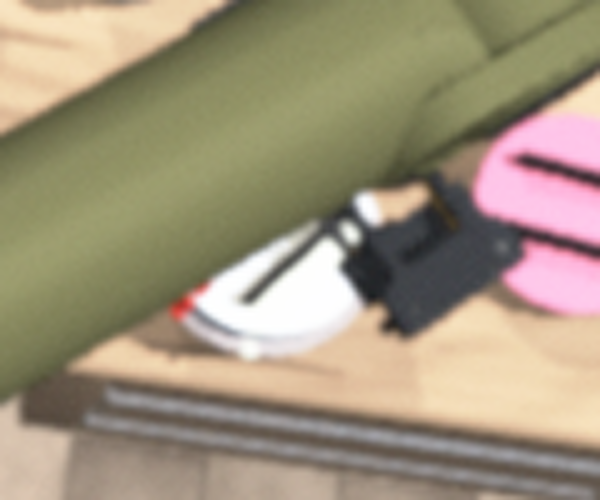

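```bash
python3 -c "
from bench import order
print(order.close_job())"
```

```text
the job is handed in; nothing more can be done
None
```

The lid is locked on the canister with its pointer at the red mark, and I've handed the job in. It took about 11 s of the 42 s.

**What I did:** I gripped the white lid's rails from outside and pressed with 11–15 N. About 31° clockwise it dropped in at the white mark, and I then pushed it 18 mm down onto the rim. I kept it pressed and turned on to the stop, where the moment rose to 2.2 N m and the fingers began to skew on the rails. Then I released it and lifted clear.

**Last checks:**
- **Pointer:** it is at about 139°, measured from the rails in the wrist and scene views. The red mark is at about 140–142°, so they agree within the measuring error.
- **Height:** the disc top is about 0.087–0.089 m, which fits the expected 0.0885 m for a locked lid.
- **Gripper and bystanders:** the TCP is 0.22 m up and the force reading is near zero. The bystanders look unmoved in the scene view; I did not measure their positions.

**What disagreed:**
- **Fingertips:** in the images they were about 28 mm behind the stated TCP, not 8 mm ahead of it, and about 2–3 mm off to one side. I set the approach by the images.
- **Top view:** the arm partly hid the lid in the last top picture, so I could not use its rail fit.

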